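Bring the hanging bronze weight out of its dock and still it over the gluing caul

ROBOT

A 7-joint arm with a two-finger parallel gripper is mounted at the origin on the work surface. World frame = base frame: x ahead of the robot, y to its left, z up, the work surface at z = 0. Lengths are in m, angles in rad, forces in N, time in s.
With the tool pointing down it reaches from about 0.425 to 0.925 m from the base axis. Payload 6.8 kg.
Tool frame: the origin (TCP) lies at the very end of the fingers, on their centre line; the grasp point (between the pads) lies 19 mm behind it (grip_point_offset is the distance from the TCP to the grasp point, in m); z points along the fingers, y is the line along which they close (so a half turn about z gives the same grasp; the last joint's range is limited). The gripper opens to 85 mm and grips with 20 to 120 N. Pads are 22 mm wide; open, the fingers measure 114 mm over their backs; the gripper's body (76 mm by 85 mm) begins 54 mm behind the grasp point. The pads swing forward as they close: fully open they stand 13 mm farther back than shut.
Start: joints at [1.008, 0.477, 0.022, 1.555, -0.011, 1.109, -0.083], TCP at [0.297, -0.606, 0.231] pointing down, gripper open.
Joint ranges: [-2.96, 2.96], [-0.34, 2.1], [-1.41, 1.46], [0.24, 2.44], [-1.37, 4.51], [0.17, 1.92], [-2.96, 2.96]. Speed limits (rad/s): [2.39, 2.39, 3.14, 3.14, 3.14, 3.14, 3.14].

INTERFACE

Orientations are given as a unit quaternion [w, x, y, z].
In Python, from station import * gives the robot as it stands.
- The arm moves only by the tool carry_out, never from a script. Its argument "rows" is text: rows parted by semicolons, each of 4 numbers parted by spaces: the shift along the world's x, y, z in mm, then the turn about the world's z in degrees. In form: dx dy dz yaw; .... A call has 1 to 10 rows; each row shifts and turns the commanded pose from where the row before left it; what a row does not reach is not made up. A row lasts 1/8 s, in which the tool goes at most 62.5 mm and 10.7 degrees, less where a joint would pass 70% of its speed; a pose out of reach is approached as far as the arm can. A call is refused whole if a number of a shift passes 62.5 or a number of a turn 10.7, either way. A call with a gripper value outside its range is refused whole. "claw" is the finger opening in mm, from 0 to 85.4, set as the call begins (left out, the last holds). The fingers move at their own pace and stop on an object; "force" is the grip in N (left out, the last holds). Time passes only in rows, so rows that do not move let the fingers close. It gives the time, the measured TCP pose, the force, the opening and the grip force at its end, in the units of the state.
- get_obs(): the state, without advancing time (a new reading comes with each control period).
- read_camera(name): name is "side" or "top" or "wrist"; returns a dict with "img" (384x512x3 uint8, blue, green, red), "fov_y" (degrees; the focal length in pixels is half the picture's height over the tangent of half this angle, whatever the lens; pixels are square), "cx", "cy" (the principal point, pixels), "world_to_cam" (4x4, takes a point from world to camera coordinates). Camera axes: x right, y up, looking along -z (the intrinsics and any distortion apply to the point x, -y, -z); pixel columns grow to the right and rows downward; lengths in m; the calibration is good to about 2 mm. A picture is of the moment at which its call begins. There is no depth.
- hand_in(): hands the job in; it is judged then, once.
Trained networks look in the newest picture that a camera, given by its name, has taken for a name from the list of things; names that differ only in an ending like _2 or _b are one class to them, and where a whole thing is asked for, a point or a joint stands for the part that bears it (a point fixed in the world has none). Each returns a list of dicts, best first, with "confidence" (0 to 1); they miss things now and then, are a little off and sometimes report something else, mostly with a low value. They report only what shows in the picture. A call takes as long as a camera call. They do not tell look-alikes from the thing itself.
- recognise(camera, thing): "centre" ([column, row] in pixels, amid what is visible of it).
- outline_of(camera, thing): "pixels" (384x512 bool, what is visible of it) and "centre" ([column, row] in pixels, amid what is visible of it).
- place_of(camera, thing): "centre" ([column, row] in pixels: a listed point, or the origin of a listed thing).
The state is a dict: "t": time; "q": joint angles; "joint_vel": joint speeds; "joint_torque": joint torques, N m; "eef_pos": TCP position; "tool_rot": TCP orientation; "contact_force": force on the tool from outside, world axes, zero at the start; "torque": the same for the moment, N m; "gripper_width": opening from 0.0 (shut) to 1.0 (fully open); "grasp_force": force on a finger pad.
Only numpy, scipy, OpenCV 4.12 (cv2) and the standard library are available. Lean on these libraries where they do the work, as an engineer would, in place of code of your own. Each camera call takes 0.05 s, during which the arm holds its last target. There are 200 camera calls.

TASK

Using only the black ebony knob, draw the trolley along its rail so that the bronze weight hanging on the swinging jib comes out past the orange dock post, take the swing out of it and hold it hanging still, centred over the round cork caul, for five seconds. Then let go of the knob and move clear, leaving the weight hanging still over the caul. Do not touch the jib or the weight, do not fling the jib round towards its stops, and leave the loose bass bar, tailpiece and neck gauge where they lie.

Things in the scene. Friction and masses are not known exactly. Their poses are not given: they have to be found in the camera images.
- runway: Fixed low rail: aluminium beam 600 mm long on two blue stanchions (80 mm tall, at its ends). Origin on the table under the middle of the beam; y axis along the beam in the direction of positive trolley travel, x axis level, towards the side where the jib hangs. The weight's resting line is x = +229 mm.
- dock_top (a point): Top of the upright orange dock post, fixed: radius 6 mm, 118 mm tall, at x = +235, y = -155 mm of the runway. The weight starts on its -y side, is caught by it when the trolley travels, and slips past only when the jib has trailed back to about -0.53 rad (trolley joint about 0.15); it then swings freely.
- trolley (a joint): Travel in m of the green trolley (115 x 70 x 28 mm, nominally 0.9 kg) along the beam, 0 to 0.44 between end stops; the knob stands at y = value - 0.200 m of the runway frame. Rail friction nominally 1.5 N plus 4 N s/m: it stays where it is left.
- knob_grip (a point): Middle of the upright black ebony knob on the trolley, 138 mm above the table: 30 mm diameter from 119 to 145 mm height, top at 157 mm; trolley top at 105 mm. At x = 0 of the runway. The jib's spindle (20 mm thick, top 159 mm high; jib hub 34 mm thick) stands 50 mm to the runway's +x side of it. Beside it along y all is free.
- jib (a joint): Angle in rad of the yellow jib on its spindle, 0 = straight out along runway +x (its low resting place), positive towards runway +y; stops at +-1.1. The spindle leans 0.11 rad towards +x, so the jib swings like a slow pendulum: nominally 2.42 rad/s (period 2.6 s), angle'' = -5.87 sin(angle) - 5.45 x trolley acceleration x cos(angle); light damping, amplitude halves in about 30 s.
- weight_mid (a point): Centre of the bronze bench weight, a cylinder 56 mm in diameter and 35 mm high, nominally 0.7 kg, fixed under the tip of the jib (0.10 kg), 184 mm from the spindle axis. At rest it hangs 229 mm to the runway's +x side of the knob, at the knob's own y, centre 78 mm above the table.
- caul_top (a point): Centre of the top of the cork caul, a disc 44 mm in diameter, 36 mm above the table, on a bass bar across a spruce plate (100 x 110 mm, fixed). It lies 229 mm to the runway's +x side of the knob line.
- bass_bar: Loose roughed spruce bass bar, 240 x 14 x 24 mm, long along its x, origin at the centre of its underside. Bystander.
- tailpiece: Loose rosewood tailpiece, about 110 x 42 x 13 mm, origin under its middle. Bystander.
- neck_gauge: Loose knurled steel neck gauge, a 22 mm rod with a 50 mm cross head, 120 mm long along x, origin under its middle. Bystander.
Not all that is in view belongs to the job. There is more than one size of the part that bears caul_top; the job needs the largest.

How it is judged:
On the way, in this order (a step that is already met when the one before it is completed fails the run):
1. the weight has come out past the dock post (y of weight_mid in the frame of runway above -0.105 m), for 0.1 s.
2. the weight stays within 20 mm of the caul's centre for 4 s, swing included (horizontal distance between weight_mid and caul_top below 0.02 m), for 4 s.
At the end, for the whole second after the job is handed in: The weight hangs over the caul, its centre within 20 mm of the caul's centre, the jib turning slower than 0.2 rad/s, the knob released (horizontal distance between weight_mid and caul_top below 0.02 m and velocity of joint jib between -0.2 and 0.2 rad/s); the robot touches nothing.
It fails at once if the robot touched the jib or the weight (contact force between any of the fingers, the arm and bronze above 1 N or contact force between any of the fingers, the arm and jib_c0 above 1 N or contact force between any of the fingers, the arm and jib_c1 above 1 N).
It fails at once if the jib was flung round towards its stops (over 0.95 rad) (value of joint jib above 0.95 rad or value of joint jib below -0.95 rad).
It fails at once if a loose bystander was moved more than 25 mm (distance of any of bass_bar, tailpiece, neck_gauge from where it was at the start of the episode above 0.025 m).
It also fails if it takes over 42 s, if anything falls off the work surface, if the arm or the gripper's body presses on something with over 40 N, if the wrist force passes 120 N, or if a joint passes its speed limit or range.

## Working session

There is one attempt and no reset: what is moved stays moved. The work goes in short steps, Python scripts to look and compute and a tool call to move; the robot and the scene stay as the last step left them, time stands still between calls to the robot, and variables do not carry over. Pictures are saved under pics/ and viewed, at most 10 in all, crops included, and the job is handed in when it is done.

Besides the shell and the picture viewer there is one more tool, called after "Emit:" in YAML: its name, and indented under it one key for each argument. carry_out: Moves the arm, as the interface text tells. Its arguments: {"type":"object","properties":{"rows":{"type":"string"},"claw":{"type":"number"},"force":{"type":"number"}},"required":["rows"]}

```bash
mkdir -p pics; ls
cat > h.py <<'E'
from station import *
import numpy as np, cv2
def ray(cam,px):
    f=192/np.tan(np.radians(cam["fov_y"])/2)
    d=np.array([(px[0]-cam["cx"])/f,-(px[1]-cam["cy"])/f,-1.])
    W=np.array(cam["world_to_cam"]);R=W[:3,:3]
    return -R.T@W[:3,3], R.T@d
def atz(cam,px,z):
    o,d=ray(cam,px); return o+d*(z-o[2])/d[2]
def tri(a,pa,b,pb):
    A=np.zeros((3,3));v=np.zeros(3)
    for c,p in((a,pa),(b,pb)):
        o,d=ray(c,p);d=d/np.linalg.norm(d);P=np.eye(3)-np.outer(d,d);A+=P;v+=P@o
    return np.linalg.solve(A,v)
E
python3 - <<'E'
from h import *
np.set_printoptions(precision=3,suppress=True)
C={}
for n in("side","top"):
    C[n]=c=read_camera(n); cv2.imwrite(f"pics/{n}1.png",c["img"]); print(n,c["fov_y"],c["cx"],c["cy"],[k for k in c if k!="img"])
for t in "knob_grip dock_top weight_mid caul_top runway trolley jib bass_bar tailpiece neck_gauge".split():
    r={n:place_of(n,t) if t not in("trolley","jib") else recognise(n,t) for n in C}
    for n in C:print(t,n,[(np.round(x["centre"],1),round(x["confidence"],2)) for x in r[n][:4]])
    if r["side"] and r["top"]: print("   ",tri(C["side"],r["side"][0]["centre"],C["top"],r["top"][0]["centre"]))
print(get_obs())
E
```

```text
pics
side 56.2451116705073 255.06586064952964 192.36259379932662 ['fov_y', 'cx', 'cy', 'world_to_cam']
top 50.23872529369538 258.8823274762507 187.2764505382605 ['fov_y', 'cx', 'cy', 'world_to_cam']
knob_grip side [(array([379.5, 165.1]), 0.73)]
knob_grip top [(array([382. , 247.5]), 0.94)]
    [ 0.484 -0.227  0.134]
dock_top side [(array([313.5, 139.4]), 0.86), (array([336. , 194.9]), 0.41)]
dock_top top [(array([358. , 155.1]), 0.72)]
    [ 0.704 -0.184  0.124]
weight_mid side [(array([319.2, 148.4]), 0.5)]
weight_mid top [(array([370.6, 163.4]), 0.68)]
    [ 0.696 -0.224  0.075]
caul_top side [(array([243.1, 196.2]), 0.9), (array([215.4, 180. ]), 0.85), (array([270.8, 174.5]), 0.69)]
caul_top top [(array([248.4, 160.4]), 0.89), (array([302.8, 149.5]), 0.82), (array([249.2, 113. ]), 0.67)]
    [0.71  0.09  0.043]
runway side [(array([330.2, 233.3]), 0.87)]
runway top [(array([292.5, 247.2]), 0.81)]
    [ 0.475 -0.028 -0.001]
trolley side [(array([363.1, 168.6]), 0.92)]
trolley top [(array([374.8, 226.2]), 0.58)]
    [ 0.532 -0.226  0.092]
jib side [(array([334.5, 147. ]), 0.96), (a
[... 299 characters left out ...]
p [(array([370.3, 161.4]), 0.74), (array([348.8, 211. ]), 0.58)]
    [ 0.701 -0.323 -0.181]
neck_gauge side [(array([188.6, 294.1]), 0.78)]
neck_gauge top [(array([147.5, 214.3]), 0.72)]
    [ 0.573  0.372 -0.011]
{'t': 1.1, 'q': array([ 1.008,  0.477,  0.022,  1.555, -0.012,  1.109, -0.083]), 'joint_vel': array([ 0.002,  0.001,  0.001, -0.002,  0.001, -0.   , -0.001]), 'joint_torque': array([ -0.001, -59.632,   1.606, -28.154,   0.013,   0.002,   0.   ]), 'eef_pos': array([ 0.297, -0.606,  0.231]), 'tool_rot': array([0.   , 0.974, 0.225, 0.   ]), 'contact_force': array([0.697, 0.547, 0.658]), 'torque': array([-0.055,  0.027, -0.03 ]), 'grasp_force': 0.0, 'gripper_width': 0.9999906447620915}
```

View pictures.

View pics/top1.png

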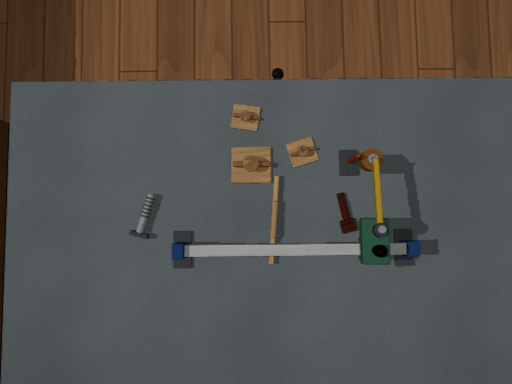

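View pics/side1.png

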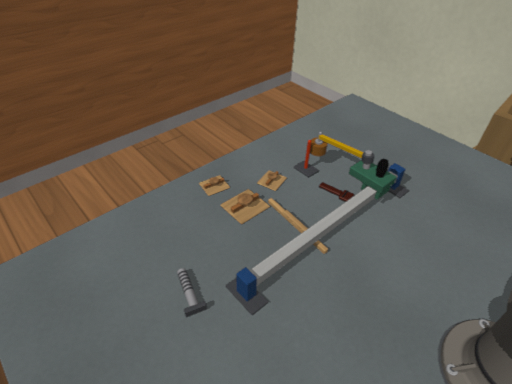

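The top view shows the trolley and knob at the right end of the rail (382,247), the post with the weight behind it at (358,158), and the largest caul plate at (250,163). The two smaller cauls are decoys. The side view agrees. Next I'll refine the rail axis and the caul.

Run:
```python
from h import *
np.set_printoptions(precision=4,suppress=True)
C={};B={};K={}
for n in("side","top"):
    C[n]=c=read_camera(n); im=c["img"].astype(int)
    m=((im[...,0]>70)&(im[...,0]>im[...,2]*2.5)&(im[...,0]>im[...,1]*1.8)).astype(np.uint8)
    k,_,st,ce=cv2.connectedComponentsWithStats(m)
    i=[j for j in range(1,k) if st[j,4]>40]; print(n,ce[i],st[i,4])
    B[n]=sorted([ce[j] for j in i],key=lambda p:p[0])
    K[n]={t:place_of(n,t) for t in("caul_top","knob_grip","dock_top")}
for j in range(2): print("stanch",tri(C["side"],B["side"][j],C["top"],B["top"][j]),atz(C["top"],B["top"][j],.08))
for t in K["top"]:
    a,b=K["side"][t][0]["centre"],K["top"][t][0]["centre"]; print(t,a,b,tri(C["side"],a,C["top"],b),atz(C["top"],b,{"caul_top":.036,"knob_grip":.138,"dock_top":.118}[t]),atz(C["side"],a,{"caul_top":.036,"knob_grip":.138,"dock_top":.118}[t]))
o=outline_of("top","runway")[0]["pixels"]; ys,xs=np.nonzero(o)
# beam bright pixels
g=C["top"]["img"].min(2)>120; g[:230]=0;g[270:]=0; ys,xs=np.nonzero(g)
s=(xs>190)&(xs<355); l=cv2.fitLine(np.c_[xs[s],ys[s]].astype(np.float32),cv2.DIST_HUBER,0,.01,.01).ravel()
p=[atz(C["top"],l[2:]+l[:2]/l[0]*d,.08) for d in(-80,80)]; v=p[1]-p[0]; v*=np.sign(v[1]); print(p,"psi",np.degrees(np.arctan2(-v[0],v[1])))
print(C["top"]["world_to_cam"],get_obs()["t"])
```

```text
side [] []
top [] []Traceback (most recent call last):
  File "<stdin>", line 11, in <module>
IndexError: list index out of range
```

Emit:
carry_out:
  rows: "20 50 0 -8; 20 50 0 -8; 25 50 0 -8; 25 50 0 0; 25 50 0 0; 25 50 0 0; 25 45 0 0; 20 34 0 0"
  claw: 85

```text
t: 2.5
eef_pos: [0.4826, -0.225, 0.2316]
tool_rot: [-0.0, 1.0, 0.019, 0.0]
contact_force: [0.2, -0.4, -0.5]
gripper_width: 0.998
grasp_force: 0.0
```

Run:
```python
from h import *
np.set_printoptions(precision=4,suppress=True)
C={};B={};K={};Z={"caul_top":.036,"knob_grip":.138,"dock_top":.118}
for n in("side","top"):
    C[n]=c=read_camera(n); np.savez(f"{n}.npz",**c)
    h=cv2.cvtColor(c["img"],cv2.COLOR_BGR2HSV)
    m=cv2.inRange(h,(105,150,40),(130,255,255))
    k,_,st,ce=cv2.connectedComponentsWithStats(m)
    i=[j for j in range(1,k) if st[j,4]>40]; print(n,ce[i],st[i,4])
    K[n]={t:place_of(n,t) for t in("caul_top","dock_top")}
    B[n]=sorted([ce[j] for j in i],key=lambda p:p[0])
C["wrist"]=c=read_camera("wrist");np.savez("wrist.npz",**c);cv2.imwrite("pics/w1.png",c["img"])
kw=place_of("wrist","knob_grip"); print("wrist",kw)
if kw: print(atz(c,kw[0]["centre"],.138))
for t in K["top"]:
    for n in C:
        if n in K: print(t,n,[(x["centre"],round(x["confidence"],2),atz(C[n],x["centre"],Z[t])) for x in K[n][t][:1]])
for n in("top",):
  p=[atz(C[n],b,.08) for b in B[n]]; print("stanch",p)
  g=C[n]["img"].min(2)>120; g[:230]=0;g[270:]=0; ys,xs=np.nonzero(g)
  s=(xs>190)&(xs<340); l=cv2.fitLine(np.c_[xs[s],ys[s]].astype(np.float32),cv2.DIST_HUBER,0,.01,.01).ravel()
  p=[atz(C[n],l[2:]+l[:2]/l[0]*d,.08) for d in(-80,80)]; v=p[1]-p[0]; v*=np.sign(v[1]); print(s.sum(),p,"psi",np.degrees(np.arctan2(-v[0],v[1])))
print(get_obs()["t"])
```

```text
side [[396.7902 173.014 ]
 [245.8381 283.744 ]] [143 457]
top [[177.8914 250.68  ]] [175]
wrist [{'centre': [248.9, 195.6], 'confidence': 0.67}]
[ 0.4782 -0.2253  0.138 ]
caul_top side [([244.0, 198.7], 0.86, array([0.7045, 0.0888, 0.036 ]))]
caul_top top [([247.5, 165.1], 0.88, array([0.6992, 0.0939, 0.036 ]))]
dock_top side [([310.8, 141.2], 0.74, array([ 0.7033, -0.1823,  0.118 ]))]
dock_top top [([356.6, 150.6], 0.58, array([ 0.7212, -0.1785,  0.118 ]))]
stanch [array([0.4787, 0.2709, 0.08  ])]
1653 [array([0.4783, 0.2535, 0.08  ]), array([ 0.4767, -0.1502,  0.08  ])] psi -0.22979255493547882
2.9
```

View pics/w1.png

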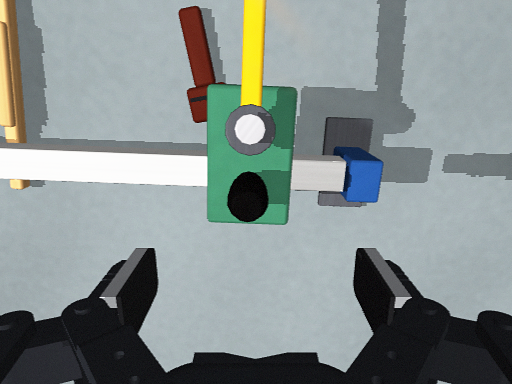

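The wrist view shows the ebony knob at (247,197) in front of the spindle at (250,130). The rail is parallel to world y to within 0.3°. I'll move down and grip.

Emit:
carry_out:
  rows: "-4.5 -1 -40 -2.4; 0 0 -40 0; 0 0 -25 0; 0 0 -7.5 0; 0 0 0 0"
  claw: 85

```text
t: 3.52
eef_pos: [0.4769, -0.229, 0.119]
tool_rot: [0.0, 1.0, -0.004, -0.0]
contact_force: [0.1, -1.0, -0.5]
gripper_width: 0.999
grasp_force: 0.0
```

Emit:
carry_out:
  rows: "0 0 0 0; 0 0 0 0; 0 0 0 0; 0 0 0 0; 0 0 0 0; 0 0 0 0"
  claw: 20
  force: 50

```text
t: 4.28
eef_pos: [0.4775, -0.2278, 0.1197]
tool_rot: [-0.0, 1.0, -0.003, 0.0]
contact_force: [-1.2, 2.7, 6.5]
gripper_width: 0.328
grasp_force: 49.1
```

```bash
cat >> h.py <<'E'
def jib(cam,ky):
    xs=.5275; h=cv2.cvtColor(cam["img"],cv2.COLOR_BGR2HSV)
    m=cv2.inRange(h,(20,190,100),(32,255,255))
    k,l,st,_=cv2.connectedComponentsWithStats(m)
    if k<2: return None
    j=1+np.argmax(st[1:,4]); v,u=np.nonzero(l==j)
    P=[]
    for p in zip(u,v):
        o,d=ray(cam,p); n=np.array([.11,0,1.]); P.append((o+d*((.125+.11*xs)-n@o)/(n@d))[:2])
    P=np.array(P,np.float32); f=cv2.fitLine(P,cv2.DIST_HUBER,0,.001,.001).ravel(); f=f[:2]*np.sign(f[0])
    return np.arctan2(f[1],f[0]), st[j,4], P.mean(0)
def swing(ky,n=4):
    T=[];A=[]
    for i in range(n):
        t=get_obs()["t"]; c=read_camera("top"); r=jib(c,ky)
        T.append(t);A.append(r[0]);
    return np.array(T),np.array(A),c,r
E
python3 - <<'E'
from h import *
print(get_obs()["eef_pos"]); T,A,c,r=swing(-.228,2); print(T,A,r)
E
```

```text
[ 0.47747047 -0.22778548  0.11966405]
[4.275 4.325] [0.00725966 0.00068587] (np.float32(0.0006858679), np.int32(355), array([ 0.6229687 , -0.23053281], dtype=float32))
```

Emit:
carry_out:
  rows: "0 3 0 0;0 5 0 0;0 8 0 0;0 10 0 0;0 10 0 0;0 10 0 0;0 10 0 0;0 10 0 0;0 10 0 0;0 10 0 0"

```text
t: 5.62
eef_pos: [0.4781, -0.1428, 0.1197]
tool_rot: [0.001, 1.0, -0.003, 0.001]
contact_force: [-0.5, -1.8, 4.8]
gripper_width: 0.328
grasp_force: 49.1
```

Run:
```python
from h import *
o=get_obs();print(o["eef_pos"],o["contact_force"]); T,A,c,r=swing(-.228,2); print(T,A,r); cv2.imwrite("pics/t2.png",c["img"])
```

```text
[ 0.47805356 -0.14283114  0.11967425] [-0.54371398 -1.80174894  4.78631567]
[5.625 5.675] [-0.3916445  -0.40142053] (np.float32(-0.40142053), np.int32(336), array([ 0.61574495, -0.1811398 ], dtype=float32))
```

```bash
cat >> h.py <<'E'
from scipy.optimize import least_squares
H=.0125; TAU=.03; DT=.125
def sim(th,w,cmd):
    """cmd: row shifts in m from rest; returns arrays th,w,x every H"""
    v=x=0.;out=[]
    for d in cmd:
        for _ in range(10):
            a=(d/DT-v)/TAU*(1-np.exp(-H/TAU))*TAU/H
            v+=a*H; x+=v*H
            w+=H*(-5.87*np.sin(th)-5.45*a*np.cos(th)-.046*w); th+=H*w; out.append((th,w,x))
    return np.array(out)
def fit(T,A):
    def f(p):
        o=np.vstack([[p[0],p[1],0],sim(p[0],p[1],[0]*(2+int((T[-1]-T[0])/DT)))]); return np.interp(T-T[0],np.arange(len(o))*H,o[:,0])-A
    s=least_squares(f,[A[0],0]); o=np.vstack([[*s.x,0],sim(*s.x,[0]*(2+int((T[-1]-T[0])/DT)))]); tt=T[-1]+.05-T[0]
    g=np.arange(len(o))*H; return np.interp(tt,g,o[:,0]),np.interp(tt,g,o[:,1]),np.std(s.fun)
def plan(th,w,dist,N,lim=.06):
    def f(d):
        c=np.r_[d,0,0]; o=sim(th,w,c); dv=np.diff(np.r_[0,d,0])
        return np.r_[300*o[-1,0],120*o[-1,1],2000*(d.sum()-dist),25*dv,20*np.maximum(0,abs(o[:,0])-.7)]
    s=least_squares(f,np.full(N,dist/N),bounds=(-lim,lim)); o=sim(th,w,np.r_[s.x,0,0])
    print("rows mm",np.round(s.x*1000,1),"end",o[-1],"thmax",abs(o[:,0]).max()); return s.x,o
E
python3 - <<'E'
from h import *
import time;t=time.time();plan(-.4,1.,.155,16);plan(-.4,1,.155,20);print(time.time()-t)
E
```

```text
rows mm [ 0.4  2.6  5.9  9.7 13.3 16.3 18.3 19.1 18.6 16.9 14.  10.5  6.6  3.1
  0.4 -0.7] end [-2.47928842e-06 -3.68325267e-07  1.55000115e-01] thmax 0.3872223938236019
rows mm [ 2.2  4.9  8.  11.  13.6 15.6 17.  17.4 17.1 15.8 13.8 11.3  8.3  5.3
  2.4  0.  -1.7 -2.6 -2.6 -1.7] end [-4.60131753e-07  2.85344079e-06  1.55000079e-01] thmax 0.3875265988243329
1.2798385620117188
```

Emit:
carry_out:
  rows: "0 10 0 0;0 10 0 0;0 10 0 0;0 10 0 0;0 10 0 0;0 8 0 0;0 8 0 0;0 8 0 0"

```text
t: 6.72
eef_pos: [0.4785, -0.0685, 0.1197]
tool_rot: [0.0, 1.0, -0.003, 0.002]
contact_force: [2.5, -1.6, 4.0]
gripper_width: 0.33
grasp_force: 49.3
```

Run:
```python
from h import *
o=get_obs();print(o["eef_pos"],o["contact_force"]); T,A,c,r=swing(-.228,3); print(T,A,r); cv2.imwrite("pics/t2.png",c["img"])
```

```text
[ 0.47850865 -0.06848541  0.11969199] [ 2.4866677  -1.60565458  4.02119532]
[6.725 6.775 6.825] [-0.48446453 -0.4394807  -0.38059026] (np.float32(-0.38059026), np.int32(320), array([ 0.61787426, -0.10516926], dtype=float32))
```

Run:
```python
from h import *
T,A,c,r=swing(-.228,3); T=np.r_[6.725,6.775,6.825,T];A=np.r_[-.4845,-.4395,-.3806,A];print(T,A)
print(get_obs()["eef_pos"],get_obs()["t"])
th,w,s=fit(T,A);print(th,w,s)
for N in(16,20): d,o=plan(th,w,.159,N)
```

```text
[6.725 6.775 6.825 6.875 6.925 6.975] [-0.4845     -0.4395     -0.3806     -0.31572062 -0.2438707  -0.17213042]
[ 0.47847723 -0.06752037  0.11964795] 7.025
-0.09967451008726544 1.4950976981598887 0.002801806704256924
rows mm [ 5.8 11.  15.2 18.1 19.8 20.1 19.2 17.1 14.2 10.7  7.1  3.8  1.  -0.9
 -1.7 -1.4] end [-9.46932890e-07  3.51844989e-06  1.59000045e-01] thmax 0.3319050605138822
rows mm [ 6.4 11.7 15.7 18.4 19.7 19.8 18.6 16.5 13.7 10.5  7.2  4.2  1.7 -0.1
 -1.2 -1.6 -1.4 -0.8 -0.2  0.2] end [1.12773625e-06 2.28048147e-06 1.58999936e-01] thmax 0.32458381706348394
```

Emit:
carry_out:
  rows: "0 6 0 0;0 11 0 0;0 15 0 0;0 18 0 0;0 20 0 0;0 20 0 0;0 19 0 0;0 17 0 0;0 14 0 0;0 11 0 0"

```text
t: 8.28
eef_pos: [0.4794, 0.0835, 0.1197]
tool_rot: [-0.0, 1.0, -0.003, 0.003]
contact_force: [6.3, -0.8, 1.8]
gripper_width: 0.328
grasp_force: 49.2
```

Emit:
carry_out:
  rows: "0 7 0 0;0 4 0 0;0 1 0 0;0 -1 0 0;0 -2 0 0;0 -1 0 0;0 0 0 0;0 0 0 0"

```text
t: 9.28
eef_pos: [0.4795, 0.0917, 0.1197]
tool_rot: [-0.001, 1.0, -0.003, 0.003]
contact_force: [5.6, 1.0, 1.2]
gripper_width: 0.333
grasp_force: 49.3
```

Run:
```python
from h import *
np.set_printoptions(precision=4,suppress=True)
print(get_obs()["eef_pos"]); T,A,c,r=swing(0,8); print(T,A,r[2]); th,w,s=fit(T,A);print(th,w,s)
p=place_of("top","weight_mid");q=place_of("top","caul_top");print(p,q[:2])
C=read_camera("side");print([ (x["centre"],atz(C,x["centre"],z)) for t,z in(("weight_mid",.078),("caul_top",.036)) for x in place_of("side",t)[:1]])
for x,z in((p,.078),(q,.036)):
    if x: print(atz(c,x[0]["centre"],z))
a=c["img"][110:230,180:320]; b=C["img"][130:250,180:320]; cv2.imwrite("pics/t3.png",cv2.resize(np.hstack([a,b]),(800,343),interpolation=cv2.INTER_CUBIC))
print(get_obs()["t"])
```

```text
[0.4795 0.0917 0.1197]
[9.275 9.325 9.375 9.425 9.475 9.525 9.575 9.625] [-0.0105 -0.023  -0.0202 -0.0221 -0.0157 -0.0148 -0.0254 -0.017 ] [0.6237 0.0897]
-0.018320972932791058 0.01643850269449358 0.004369815282901773
[{'centre': [249.0, 161.8], 'confidence': 0.77}] [{'centre': [245.1, 111.9], 'confidence': 0.93}, {'centre': [301.3, 148.6], 'confidence': 0.68}]
[([244.9, 188.3], array([0.7017, 0.0878, 0.078 ])), ([217.4, 177.3], array([0.8306, 0.0902, 0.036 ]))]
[0.702  0.0896 0.078 ]
[0.844  0.0987 0.036 ]
9.925
```

View pics/t3.png

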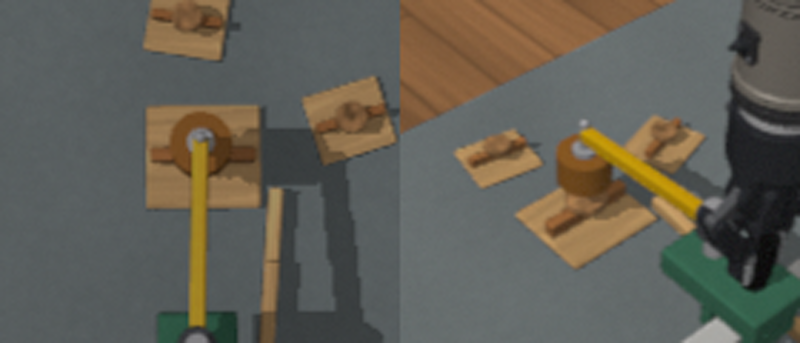

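Run:
```python
from h import *
t=np.load("top.npz");s=np.load("side.npz")
a=t["img"][140:190,225:275];b=s["img"][180:225,218:272]
cv2.imwrite("pics/c4.png",np.hstack([cv2.resize(a,(400,400),interpolation=cv2.INTER_CUBIC),cv2.resize(b,(400,400),interpolation=cv2.INTER_CUBIC)]))
for p in((247.5,165),(250,164),(251.5,164)):print(p,atz(t,p,.036),atz(t,p,.006))
for p in((244,198.7),(245,205)):print(p,atz(s,p,.036),atz(s,p,.006))
```

```text
(247.5, 165) [0.69948944 0.0939218  0.036     ] [0.7035608 0.094184  0.006    ]
(250, 164) [0.70210224 0.08721375 0.036     ] [0.7062458  0.08729059 0.006     ]
(251.5, 164) [0.70205505 0.08320751 0.036     ] [0.70619731 0.08317366 0.006     ]
(244, 198.7) [0.70445204 0.08882869 0.036     ] [0.72844023 0.06869575 0.006     ]
(245, 205) [0.682742   0.10334446 0.036     ] [0.70582805 0.08381471 0.006     ]
```

View pics/c4.png

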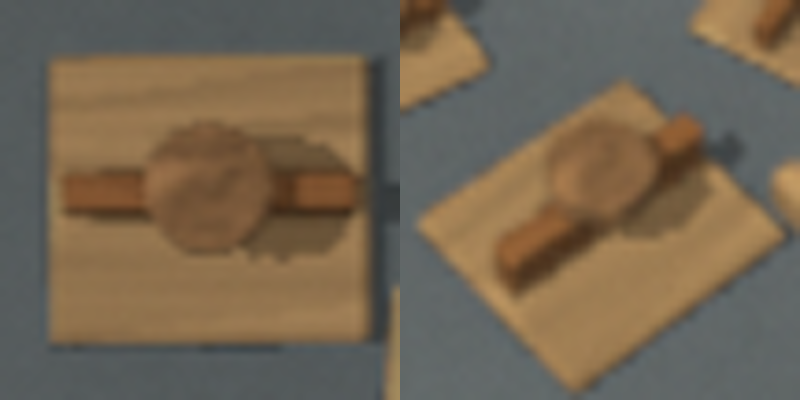

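The caul centres at top-picture pixel (250.6,163.2), so y≈0.086. The weight hangs about 4 mm beyond it and nearly still. I'll ease it back gently and hold.

Emit:
carry_out:
  rows: "0 -0.4 0 0;0 -0.4 0 0;0 -0.4 0 0;0 -0.4 0 0;0 -0.4 0 0;0 -0.4 0 0;0 -0.4 0 0;0 -0.4 0 0;0 -0.4 0 0;0 -0.4 0 0"

```text
t: 11.18
eef_pos: [0.4795, 0.0879, 0.1197]
tool_rot: [-0.001, 1.0, -0.003, 0.003]
contact_force: [6.3, 1.2, 1.5]
gripper_width: 0.328
grasp_force: 49.3
```

Emit:
carry_out:
  rows: "0 0 0 0;0 0 0 0;0 0 0 0;0 0 0 0;0 0 0 0;0 0 0 0;0 0 0 0;0 0 0 0;0 0 0 0;0 0 0 0"

```text
t: 12.42
eef_pos: [0.4795, 0.0879, 0.1197]
tool_rot: [-0.001, 1.0, -0.003, 0.003]
contact_force: [5.5, 2.5, 1.6]
gripper_width: 0.328
grasp_force: 49.3
```

Run:
```python
from h import *
np.set_printoptions(precision=4,suppress=True)
print(get_obs()["eef_pos"]); T,A,c,r=swing(0,6); print(T,A,r[2]); print(fit(T,A))
o=outline_of("top","weight_mid"); print([(x["centre"],atz(c,x["centre"],.085)) for x in o[:1]])
C=read_camera("side");o=place_of("side","weight_mid"); print([(x["centre"],atz(C,x["centre"],.078)) for x in o[:1]],atz(C,(245.5,199.1),.036))
```

```text
[0.4795 0.0879 0.1197]
[12.425 12.475 12.525 12.575 12.625 12.675] [-0.031  -0.021  -0.0251 -0.024  -0.0225 -0.0208] [0.6268 0.0866]
(np.float64(-0.01774955673265103), np.float64(0.04859551875823648), np.float64(0.0027353740192087982))
[([250.0, 203.5], array([0.5946, 0.0883, 0.085 ]))]
[] [0.7004 0.0866 0.036 ]
```

Emit:
carry_out:
  rows: "0 0 0 0;0 0 0 0;0 0 0 0;0 0 0 0;0 0 0 0;0 0 0 0;0 0 0 0;0 0 0 0;0 0 0 0;0 0 0 0"

```text
t: 14.12
eef_pos: [0.4795, 0.0879, 0.1197]
tool_rot: [-0.001, 1.0, -0.003, 0.003]
contact_force: [6.3, 1.4, 1.3]
gripper_width: 0.33
grasp_force: 49.3
```

Emit:
carry_out:
  rows: "0 0 0 0;0 0 0 0;0 0 0 0;0 0 0 0;0 0 0 0;0 0 0 0;0 0 0 0;0 0 0 0;0 0 0 0;0 0 0 0"

```text
t: 15.38
eef_pos: [0.4795, 0.0879, 0.1197]
tool_rot: [-0.001, 1.0, -0.003, 0.003]
contact_force: [6.5, 0.8, 0.7]
gripper_width: 0.33
grasp_force: 49.3
```

Emit:
carry_out:
  rows: "0 0 0 0;0 0 0 0;0 0 0 0;0 0 0 0;0 0 0 0;0 0 0 0;0 0 0 0;0 0 0 0;0 0 0 0;0 0 0 0"

```text
t: 16.62
eef_pos: [0.4795, 0.0879, 0.1197]
tool_rot: [-0.001, 1.0, -0.003, 0.003]
contact_force: [5.4, 2.6, 1.5]
gripper_width: 0.328
grasp_force: 49.3
```

Emit:
carry_out:
  rows: "0 0 0 0;0 0 0 0;0 0 0 0;0 0 0 0;0 0 0 0;0 0 0 0"
  claw: 80

```text
t: 17.38
eef_pos: [0.477, 0.0866, 0.1188]
tool_rot: [0.0, 1.0, -0.003, 0.0]
contact_force: [0.0, -0.2, 0.3]
gripper_width: 0.938
grasp_force: 0.0
```

Emit:
carry_out:
  rows: "0 0 8 0;0 0 15 0;0 0 30 0;0 0 40 0;0 0 30 0;0 0 10 0;0 0 0 0;0 0 0 0"

```text
t: 18.38
eef_pos: [0.4763, 0.0864, 0.2507]
tool_rot: [0.0, 1.0, -0.003, -0.001]
contact_force: [-0.0, 0.7, -0.5]
gripper_width: 0.936
grasp_force: 0.0
```

Run:
```python
from h import *
np.set_printoptions(precision=4,suppress=True)
o=get_obs();print(o["eef_pos"],o["gripper_width"],o["contact_force"]); T,A,c,r=swing(0,10); print(T,A,r[2]); print(fit(T,A))
C=read_camera("side"); a=c["img"][110:270,180:340]; b=C["img"][100:260,180:340]; cv2.imwrite("pics/t5.png",cv2.resize(np.hstack([a,b]),(800,400),interpolation=cv2.INTER_CUBIC))
```

```text
[0.4763 0.0864 0.2507] 0.9363301852388588 [-0.0326  0.7431 -0.5094]
[18.375 18.425 18.475 18.525 18.575 18.625 18.675 18.725 18.775 18.825] [0.0146 0.0177 0.0184 0.0205 0.0214 0.0231 0.0223 0.0222 0.0197 0.0252] [0.6238 0.0903]
(np.float64(0.02142591924199727), np.float64(-0.018566490690734207), np.float64(0.001419072279111644))
```

View pics/t5.png

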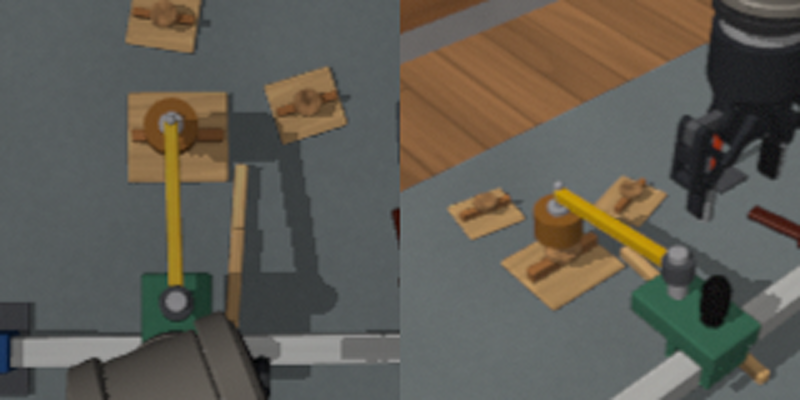

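The knob is released and the gripper is clear above it. The weight, at (171,125) in the crop, hangs within about 7 mm of the caul with a swing of about 0.02 rad.

```bash
python3 -c "
from station import *
print(hand_in())"
```

```text
the job is handed in; nothing more can be done
None
```

I handed the job in: the weight hangs over the largest caul, about 7 mm off centre at most with about 0.02 rad of residual swing, after holding there for over five seconds; the knob is released and the gripper clear. The hand-in returned no verdict.

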